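Shift the tube mixer's lever into the slot marked by the ring

ROBOT

A 6-joint arm with a two-finger parallel gripper is mounted at the origin on the work surface. World frame = base frame: x ahead of the robot, y to its left, z up, the work surface at z = 0. Lengths are in m, angles in rad, forces in N, time in s.
With the tool pointing down it reaches from about 0.275 to 0.85 m from the base axis. Payload 5.2 kg.
Tool frame: the origin (TCP) lies between the finger pads; the fingertips stand bot.nose_length ahead of it and the grasp point (between the pads) lies 2 mm behind it (bot.nose_length is the distance from the TCP to the fingertips, in m); z points along the fingers, y is the direction in which the jaws open and shut (so a half turn about z gives the same grasp; the last joint's range is limited). The gripper opens to 85 mm and grips with 20 to 120 N. Pads are 22 mm wide; open, the fingers measure 114 mm over their backs; the gripper's body (76 mm by 85 mm) begins 54 mm behind the grasp point. The pads swing forward as they close: fully open they stand 13 mm farther back than shut.
Start: joints at [-1.461, 0.259, 1.535, -0, 1.348, -0.203], TCP at [0.169, -0.523, 0.248] pointing down, gripper open.
Joint ranges: [-3.14, 3.14], [-0.91, 2.08], [0.19, 2.58], [-1.22, 4.36], [0.22, 2.71], [-3.12, 3.12]. Speed limits (rad/s): [2.57, 2.57, 3.14, 3.14, 3.14, 3.14].

INTERFACE

Orientations are given as a rotation vector (axis times angle).
In Python, from workcell import bot gives the robot as it stands.
- The arm moves only by the tool play_rows, never from a script. Its argument "series" is a list of rows, each an object of numbers: "tx", "ty", "tz": the shift along the world's x, y, z in units of 30 mm (1.0 is 30 mm); "twist": the turn about the world's z in units of 6 degrees (1.0 is 6 degrees); "fingers": the opening, from 0 (shut) to 1 (fully open). In form: [{"tx": .., "ty": .., "tz": .., "twist": .., "fingers": ..}, ...]. A call has exactly 5 rows; each row shifts and turns the pose as measured when the row begins; what a row does not reach is not made up. A row lasts 1/12 s, in which the tool goes at most 41.7 mm and 7.16 degrees, less where a joint would pass 70% of its speed; a pose out of reach is approached as far as the arm can. A call is refused whole if a number of a shift passes 1 or a number of a turn 1, either way. A call with a gripper value outside its range is refused whole. The fingers move at their own pace and stop on an object; "grip_force" is the grip in N (left out, the last holds). Time passes only in rows, so rows that do not move let the fingers close, or fill a call up. It gives the time, the measured TCP pose, the force and the opening at its end, in the units of the state.
- bot.state(): the state, without advancing time (a new reading comes with each control period).
- bot.capture(name): name is "scene" or "top"; returns (picture, depth): 480x640x3 uint8, red, green, blue; 480x640 float32, m along the optical axis (not along the pixel's ray), 0 where there is no reading.
- bot.camera_model(name): a dict with "fovy" (degrees; the focal length in pixels is half the picture's height over the tangent of half this angle, whatever the lens; pixels are square), "cx", "cy" (the principal point, pixels), "rvec" (rotation vector, rad) and "tvec" (3), from world to camera coordinates, as OpenCV has them. Camera axes: x right, y down, z forward; pixel columns grow to the right and rows downward; lengths in m; the calibration is good to about 2 mm. A picture is of the moment at which its call begins. camera_model takes no time and is no camera call.
- bot.finish_job(): hands the job in, once; it reports no verdict.
Trained networks look in the newest picture that a camera, given by its name, has taken for a name from the list of things; names that differ only in an ending like _2 or _b are one class to them, and where a whole thing is asked for, a point or a joint stands for the part that bears it (a point fixed in the world has none). Each returns a list of dicts, best first, with "score" (0 to 1); they miss things now and then, are a little off and sometimes report something else, mostly with a low value. They report only what shows in the picture. A call takes as long as a camera call.
- bot.cut_out(camera, name): "pixels" (480x640 bool, what is visible of it) and "centre" ([column, row] in pixels, amid what is visible of it).
The state is a dict: "time_s": time; "q": joint angles; "joint_vel": joint speeds; "tau": joint torques, N m; "eef_pos": TCP position; "ee_rot": TCP orientation; "contact_force": force on the tool from outside, world axes, zero at the start; "wrist_torque": the same for the moment, N m; "opening": finger opening in m.
Only numpy, scipy, OpenCV 4.12 (cv2) and the standard library are available. Lean on these libraries where they do the work, as an engineer would, in place of code of your own. Each camera call takes 0.05 s, during which the arm holds its last target. There are 200 camera calls.

TASK

Set the tube mixer to the programme marked by the ring-shaped tile: with the fingertips, gently push the black ball lever back to the neutral channel, across it, and then fully home into the slot beside the ring, without dipping into any of the other three marked slots. Only push the lever, never grip it, and leave the bottles, jars and other things around it where they stand.

Things in the scene. Friction and masses are not known exactly. Their poses are not given: they have to be found in the camera images.
- mixer: the bench tube mixer, fixed. Origin on the table under the gate's centre; z up, x away from the robot (front to back), y to the left. White base 250 mm wide, 45 mm high, x = -85 to 215 mm; a tower 160 (x) by 150 (y) mm about the origin carries the level gate plate, top at z = 100 mm; behind it (x = 92 to 210 mm) a flat deck at z = 50 mm with a rim to 61 mm
- gate_center (a point): centre of the gate, on the plate's top. Three lanes along the mixer's x at y = -27, 0, 27 mm, joined by a neutral channel along y at x = 0: six slots, all 13 mm wide (stem 8 mm, so 2.5 mm play each way). At plate height the stem's centre reaches 29 mm from the centre in x and y. Tiles lie at the ends of the four outer slots, at about x = +-52, y = +-40 mm; the middle lane has none
- knob_center (a point): centre of the lever's black ball knob, 34 mm across, on an 8 mm steel stem, 150 mm from the pivot (on the mixer's z axis, 10 mm above the table): 160 mm above the table when upright. At the end of an outer slot it is about 45 mm in x and y from the mixer's origin and 13 mm lower. The lever stays where it is left and takes 1 to 2 N at the knob to move; the gate walls stop it hard
- shift (a joint): tilt of the lever along the lanes (rad): 0 in the neutral channel, positive towards the mixer's +x (far slots), negative towards -x (near slots); about +-0.30 at the ends of the slots. It starts anywhere along the middle lane
- select (a joint): tilt of the lever across the lanes (rad): 0 in the middle lane, positive towards the mixer's +y (left); about +-0.29 in the outer lanes; it can change only while the lever is in the neutral channel
- tile_ring: the ring-shaped tile, 30 mm outside, with a 16 mm round hole through which the plate shows, black, 4 mm thick, lying fixed on the gate plate at one of its four corners; origin: centre of its underside. It marks the slot wanted
- tile_disc: the plain round tile, 30 mm across, black, 4 mm thick, lying fixed on the gate plate at one of its four corners; origin: centre of its underside
- tile_square: the square tile, 27 mm, black, 4 mm thick, lying fixed on the gate plate at one of its four corners; origin: centre of its underside
- tile_cross: the cross-shaped tile, 31 mm, arms 9 mm wide, black, 4 mm thick, lying fixed on the gate plate at one of its four corners; origin: centre of its underside
- reagent: a small reagent bottle, 36 mm across, 62 mm tall, standing on the mixer's deck; loose, to be left alone. Origin: centre of its underside
- jar: a small jar, 48 mm across, 45 mm tall, standing on the mixer's deck; loose, to be left alone. Origin: centre of its underside
- vial: a small amber vial, 20 mm across, 45 mm tall, standing on the shoulder of the mixer's base left of the tower; loose, to be left alone. Origin: centre of its underside
- beaker: an open clear cup, 64 mm across, 75 mm tall, on the table left of the mixer; loose, to be left alone. Origin: centre of its underside
- slide_box: a closed blue slide box, 95 x 60 x 35 mm, on the table right of the mixer; loose, to be left alone. Origin: centre of its underside
- wash_bottle: a bottle, 56 mm across, 115 mm tall, on the table right of the mixer; loose, to be left alone. Origin: centre of its underside
- petri_dish: a flat closed dish, 70 mm across, 15 mm tall, on the table between the robot and the mixer; loose, to be left alone. Origin: centre of its underside

How it is judged:
On the way, in this order (a step that is already met when the one before it is completed fails the run):
1. the lever is in the neutral channel, in the lane of the ring's slot or close to it (not (value of joint shift above 0.1 rad or value of joint shift below -0.1 rad) and (value of joint select above 0.2 rad or value of joint select below -0.2 rad) and horizontal distance between knob_center and tile_ring below 0.065 m), for 0.05 s.
2. the lever is home in the slot beside the ring ((value of joint shift above 0.24 rad or value of joint shift below -0.24 rad) and (value of joint select above 0.22 rad or value of joint select below -0.22 rad) and horizontal distance between knob_center and tile_ring below 0.035 m), for 0.2 s.
At the end, for the whole second after the job is handed in: The lever rests in the slot beside the ring tile, tilted at least 0.24 rad along the lane (within about 9 mm of the slot's end at the knob) and the knob within 35 mm of the ring's centre seen from above (all of step 2 and velocity of joint shift between -0.05 and 0.05 rad/s); the robot touches nothing.
It fails at once if the lever goes into another marked slot (more than 0.12 rad out of neutral in an outer lane, away from the ring) ((value of joint shift above 0.12 rad or value of joint shift below -0.12 rad) and (value of joint select above 0.15 rad or value of joint select below -0.15 rad) and horizontal distance between knob_center and tile_ring above 0.06 m).
It fails at once if the lever is gripped or shoved hard (more than 30 N between fingers and lever) (contact force between the fingers and shift above 30 N).
It fails at once if a bystander is moved by more than 20 mm, lifted or knocked over (distance of any of reagent, jar, vial, beaker, slide_box, wash_bottle, petri_dish from where it was at the start of the episode above 0.02 m or angle between any of reagent, jar, vial, beaker, slide_box, wash_bottle, petri_dish's own z axis and vertical above 0.4 rad).
It also fails if it takes over 45 s, if anything falls off the work surface, if the arm or the gripper's body presses on something with over 40 N, if the wrist force passes 120 N, or if a joint passes its speed limit or range.

## Working session

There is one attempt and no reset: what is moved stays moved. The work goes in short steps, Python scripts to look and compute and a tool call to move; the robot and the scene stay as the last step left them, time stands still between calls to the robot, and variables do not carry over. Pictures are saved under pics/ and viewed, about 8 in all and at most 12, crops included, and the job is handed in when it is done.

Besides the shell and the picture viewer there is one more tool, called after ">>>" as name(argument=value, ...) on one line, values as JSON. play_rows: Moves the arm, as the interface text tells. Its arguments: {"type":"object","properties":{"series":{"type":"array","items":{"type":"object","properties":{"tx":{"type":"number"},"ty":{"type":"number"},"tz":{"type":"number"},"twist":{"type":"number"},"fingers":{"type":"number"}}}},"grip_force":{"type":"number"}},"required":["series"]}

```bash
mkdir -p pics; cat > h.py <<'E'
from workcell import bot
import numpy as np, cv2
def cam(n):
    m=bot.camera_model(n); f=240/np.tan(np.radians(m['fovy'])/2)
    R=cv2.Rodrigues(np.array(m['rvec'],float))[0]; return m,f,R,np.array(m['tvec'],float)
def cloud(n,d):
    m,f,R,t=cam(n); v,u=np.mgrid[:480,:640]
    P=np.stack([(u-m['cx'])/f*d,(v-m['cy'])/f*d,d],-1)
    W=(P-t)@R; W[d==0]=np.nan; return W
def proj(n,p):
    m,f,R,t=cam(n); c=R@np.array(p)+t; return m['cx']+f*c[0]/c[2], m['cy']+f*c[1]/c[2]
E
python3 - <<'E'
from h import *
print(bot.state(),bot.nose_length)
for n in ['scene','top']:
    im,d=bot.capture(n); cv2.imwrite(f'pics/{n}0.png',im[...,::-1]); np.save(n+'_d0.npy',d); np.save(n+'_i0.npy',im)
    print(n,bot.camera_model(n)); W=cloud(n,d)
    for o in ['mixer','knob_center','tile_ring','tile_disc','tile_square','tile_cross','reagent','jar','vial','beaker','slide_box','wash_bottle']:
        for r in bot.cut_out(n,o)[:2]:
            p=W[r['pixels']]; p=p[~np.isnan(p[:,0])]
            print(n,o,round(r['score'],2),np.round(r['centre']),len(p),np.round(np.median(p,0),3) if len(p) else '',np.round(p.max(0),3) if len(p) else '')
E
```

```text
{'time_s': 0.0, 'q': array([-1.46079013e+00,  2.59347325e-01,  1.53612092e+00,  2.80352902e-05,
        1.34796242e+00, -2.02788307e-01]), 'joint_vel': array([ 3.04066702e-05, -1.48529475e-03, -5.06505847e-04,  6.26735937e-05,
       -1.56376314e-03,  1.14160159e-04]), 'tau': array([ 1.39033695e-03, -4.46021426e+01, -2.90572107e+01,  1.10288943e-05,
        1.17153625e-02,  5.35436953e-06]), 'eef_pos': array([ 0.16922665, -0.52279279,  0.24745713]), 'ee_rot': array([-3.10143821e+00, -4.89040451e-01, -1.76680372e-04]), 'contact_force': array([ 0.01117627, -0.19218376,  0.51361399]), 'wrist_torque': array([0.00352181, 0.01446822, 0.02000279]), 'opening': 0.08541674124545194} 0.017
scene {'fovy': 53.78240548470839, 'cx': 319.61038720382675, 'cy': 231.19989232931445, 'rvec': array([ 1.22008867,  2.19813513, -1.05629174]), 'tvec': array([ 0.29206802, -0.22860195,  1.32636993])}
scene mixer 0.64 [338. 297.] 18705 [0.649 0.098 0.05 ] [0.791 0.217 0.172]
scene knob_center 0.63 [341. 231.] 402 [0.605 0.081 0.159] [0.619 0.094 0.172]
scene tile_ring 0.21 [341. 232.] 402 [0.605 0.081 0.159] [0.
[... 1551 characters left out ...]
13 0.132 0.103] [0.528 0.148 0.106]
top reagent 0.59 [334. 186.] 350 [0.695 0.004 0.09 ] [0.717 0.021 0.115]
top reagent 0.25 [287. 239.] 352 [0.597 0.078 0.166] [0.624 0.095 0.172]
top jar 0.98 [264. 181.] 645 [0.714 0.128 0.093] [0.754 0.155 0.098]
top vial 0.66 [270. 231.] 205 [0.616 0.116 0.103] [0.63  0.128 0.107]
top vial 0.63 [228. 280.] 144 [0.534 0.19  0.088] [0.545 0.21  0.092]
top beaker 0.79 [173. 236.] 1162 [0.614 0.308 0.043] [0.643 0.328 0.078]
top beaker 0.44 [228. 280.] 171 [0.535 0.191 0.088] [0.547 0.224 0.092]
top slide_box 0.72 [402. 308.] 1797 [ 0.481 -0.125  0.034] [ 0.534 -0.084  0.039]
top wash_bottle 0.85 [412. 233.] 941 [ 0.622 -0.139  0.079] [ 0.67  -0.12   0.118]
```

```bash
python3 - <<'E'
from h import *
im=np.load('top_i0.npy'); c=im[150:330,190:350]
cv2.imwrite('pics/c.png',cv2.resize(c,None,fx=3.3,fy=3.3,interpolation=cv2.INTER_CUBIC)[...,::-1])
W=cloud('top',np.load('top_d0.npy'))
# tower edge footprint: plate-level pixels
m=(abs(W[...,2]-0.1)<0.005)&(abs(W[...,0]-.56)<.12)&(abs(W[...,1]-.09)<.12)
m=cv2.morphologyEx(m.astype(np.uint8),cv2.MORPH_OPEN,np.ones((3,3)))>0
r=cv2.minAreaRect(W[m][:,:2].astype(np.float32)*1000); print(r, m.sum())
# knob sphere fit
k=W[(W[...,2]>.148)&(abs(W[...,0]-.6)<.05)&(abs(W[...,1]-.08)<.05)]
A=np.c_[2*k,np.ones(len(k))]; print(len(k), np.linalg.lstsq(A,(k**2).sum(1),rcond=None)[0][:3],k.min(0),k.max(0))
E
```

```text
((559.4544677734375, 84.72842407226562), (150.208740234375, 153.2321319580078), 81.89910888671875) 6216
345 [0.59871    0.07880075 0.15467909] [0.58256    0.06207286 0.15266998] [0.61479024 0.09414684 0.1721358 ]
```

View pics/c.png

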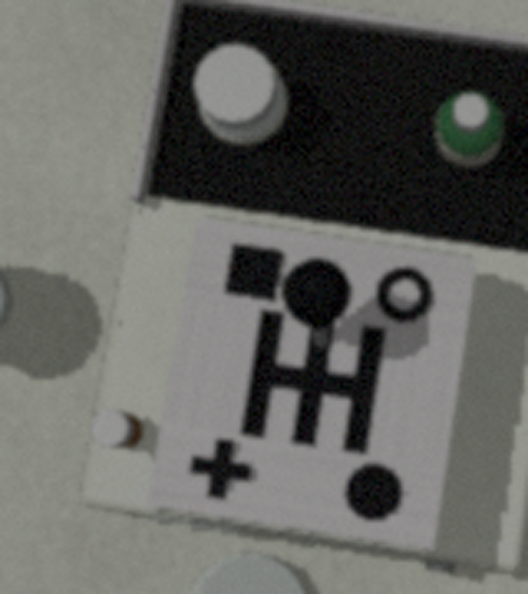

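View pics/scene0.png

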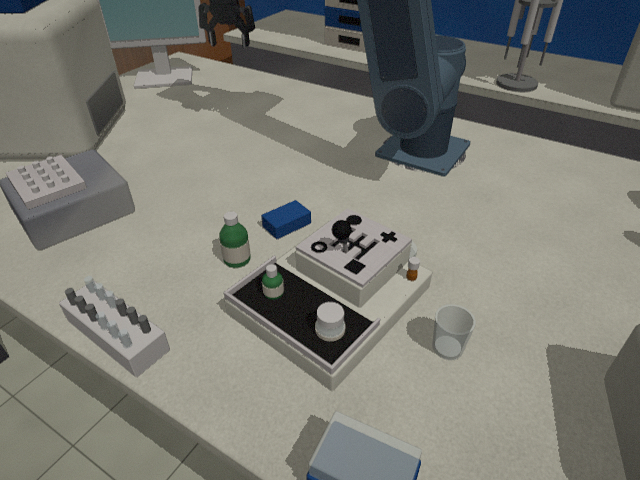

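The crop shows the ring at far right (405,294), the square at far left (254,271), the cross near left (222,468), the disc near right (374,491), and the knob in the far part of the middle lane. So the route is back to neutral, right, then far.

```bash
cat >> h.py <<'E'
def ray(n,px,z):
    m,f,R,t=cam(n); d=R.T@np.array([(px[0]-m['cx'])/f,(px[1]-m['cy'])/f,1]); o=-R.T@t
    return o+d*(z-o[2])/d[2]
E
python3 - <<'E'
from h import *
T=lambda x,y,z:ray('top',(190+(x+.5)/3.3-.5,150+(y+.5)/3.3-.5),z)[:2]
sq,ri,cr,di=[T(x,y,.104) for x,y in [(254,271),(405,294),(222,468),(374,491)]]
c=(sq+ri+cr+di)/4; ex=(sq+ri-cr-di); ex/=np.linalg.norm(ex); ey=np.array([-ex[1],ex[0]])
ey2=(sq+cr-ri-di); ey2/=np.linalg.norm(ey2)
print('tiles',sq,ri,cr,di,'c',c,'chan',T(313,382,.1),'yaw',np.degrees(np.arctan2(ex[1],ex[0])),np.degrees(np.arctan2(-ey2[0],ey2[1])))
k=np.array([.5987,.0788]); print('knob in mixer',(k-c)@ex,(k-c)@ey)
Rt=cv2.Rodrigues(bot.state()['ee_rot'])[0]; print('tool y yaw',np.degrees(np.arctan2(Rt[1,1],Rt[0,1])),'tool x',Rt[:,0])
E
```

```text
tiles [0.61630967 0.11617408] [0.60485487 0.036932  ] [0.5136163  0.13020164] [0.50264432 0.051675  ] c [0.55935629 0.08374568] chan [0.55868517 0.08447163] yaw -7.992649472526641 -8.090377845941589
knob in mixer 0.03964919730582535 0.0005729534412079641
tool y yaw -72.07656095572965 tool x [ 9.51468588e-01  3.07745878e-01 -4.51773449e-06]
```

>>> play_rows(series=[{"tx": 0.76,"ty": 0.97,"tz": 0.1,"twist": -0.22,"fingers": 0},{"tx": 0.76,"ty": 0.97,"tz": 0.1,"twist": -0.22,"fingers": 0},{"tx": 0.76,"ty": 0.97,"tz": 0,"twist": -0.22,"fingers": 0},{"tx": 0.76,"ty": 0.97,"tz": 0,"twist": -0.22,"fingers": 0},{"tx": 0.76,"ty": 0.97,"tz": 0,"twist": -0.22,"fingers": 0}], grip_force=20)

```text
time_s: 1.72
eef_pos: [0.2815, -0.3792, 0.2535]
ee_rot: [3.126, 0.284, -0.003]
contact_force: [0.6, 0.1, 0.7]
opening: 0.0256
```

>>> play_rows(series=[{"tx": 0.76,"ty": 0.97,"tz": 0,"twist": -0.22,"fingers": 0},{"tx": 0.76,"ty": 0.97,"tz": 0,"twist": -0.22,"fingers": 0},{"tx": 0.76,"ty": 0.97,"tz": 0,"twist": -0.22,"fingers": 0},{"tx": 0.76,"ty": 0.97,"tz": 0,"twist": -0.22,"fingers": 0},{"tx": 0.76,"ty": 0.97,"tz": 0,"twist": -0.22,"fingers": 0}])

```text
time_s: 2.13
eef_pos: [0.3992, -0.2261, 0.2546]
ee_rot: [3.135, 0.09, 0.0]
contact_force: [0.9, 0.7, -0.6]
opening: -0.0006
```

>>> play_rows(series=[{"tx": 0.76,"ty": 0.97,"tz": 0,"twist": -0.22,"fingers": 0},{"tx": 0.76,"ty": 0.97,"tz": 0,"twist": -0.22,"fingers": 0},{"tx": 0.76,"ty": 0.97,"tz": 0,"twist": -0.22,"fingers": 0},{"tx": 0.76,"ty": 0.97,"tz": 0,"twist": -0.22,"fingers": 0},{"tx": 0.76,"ty": 0.97,"tz": 0,"twist": -0.22,"fingers": 0}])

```text
time_s: 2.55
eef_pos: [0.5177, -0.0717, 0.2561]
ee_rot: [3.133, -0.1, 0.005]
contact_force: [1.0, -0.3, -0.2]
opening: -0.0001
```

>>> play_rows(series=[{"tx": 0.79,"ty": 0.95,"tz": 0,"twist": -0.15,"fingers": 0},{"tx": 0.79,"ty": 0.95,"tz": 0,"twist": -0.15,"fingers": 0},{"tx": 0.79,"ty": 0.95,"tz": 0,"twist": -0.15,"fingers": 0},{"tx": 0.79,"ty": 0.95,"tz": 0,"twist": -0.15,"fingers": 0},{"tx": 0.79,"ty": 0.95,"tz": 0,"twist": -0.13,"fingers": 0}])

```text
time_s: 2.97
eef_pos: [0.6407, 0.0804, 0.2566]
ee_rot: [3.125, -0.224, 0.007]
contact_force: [0.2, -1.2, 0.7]
opening: 0.0003
```

>>> play_rows(series=[{"tx": 0,"ty": 0,"tz": -0.2,"twist": 0,"fingers": 0},{"tx": 0,"ty": 0,"tz": -0.4,"twist": 0,"fingers": 0},{"tx": 0,"ty": 0,"tz": -0.4,"twist": 0,"fingers": 0},{"tx": 0,"ty": 0,"tz": -0.2,"twist": 0,"fingers": 0},{"tx": 0,"ty": 0,"tz": 0,"twist": 0,"fingers": 0}])

```text
time_s: 3.38
eef_pos: [0.6447, 0.0892, 0.2169]
ee_rot: [3.129, -0.209, 0.009]
contact_force: [-0.2, 0.1, -0.7]
opening: 0.0001
```

```bash
cat >> h.py <<'E'
C=np.array([.5592,.0840]); YAW=np.radians(-8.04)
EX=np.array([np.cos(YAW),np.sin(YAW)]); EY=np.array([-EX[1],EX[0]])
def mix(p): return np.round(np.array([(p[:2]-C)@EX,(p[:2]-C)@EY,p[2]]),4)
def tool():
    s=bot.state(); R=cv2.Rodrigues(s['ee_rot'])[0]
    print('t',s['time_s'],'tcp world',np.round(s['eef_pos'],4),'mix',mix(s['eef_pos']),'yaw',np.degrees(np.arctan2(R[1,0],R[0,0])),'F',np.round(s['contact_force'],1),R[:,2].round(3))
E
python3 - <<'E'
from h import *
tool()
for n in ['scene','top']:
    im,d=bot.capture(n); W=cloud(n,d); np.save(n+'_d1.npy',d)
    M=np.stack([(W[...,:2]-C)@EX,(W[...,:2]-C)@EY,W[...,2]],-1)
    m=(abs(M[...,0]-.085)<.05)&(abs(M[...,1])<.04)&(M[...,2]>.13)&(M[...,2]<.29); 
    p=M[m]
    for z in np.arange(.14,.29,.01):
        q=p[abs(p[:,2]-z)<.005]
        if len(q)>3: print(n,round(z,3),len(q),q.min(0).round(3),q.max(0).round(3))
    b=im[120:340,200:440]; cv2.imwrite(f'pics/{n}1.png',cv2.resize(b,None,fx=2.5,fy=2.5)[...,::-1])
E
```

```text
t 3.3833 tcp world [0.6447 0.0892 0.2169] mix [0.084  0.0171 0.2169] yaw -7.627509443590998 F [-0.2  0.1 -0.7] [ 0.005 -0.006 -1.   ]
scene 0.14 9 [ 0.038 -0.002  0.135] [0.055 0.011 0.145]
scene 0.15 62 [ 0.037 -0.011  0.145] [0.059 0.015 0.155]
scene 0.16 107 [ 0.036 -0.012  0.155] [0.059 0.014 0.164]
scene 0.17 68 [ 0.036 -0.004  0.165] [0.055 0.013 0.171]
scene 0.2 15 [0.088 0.009 0.2  ] [0.096 0.023 0.204]
scene 0.21 86 [0.076 0.002 0.205] [0.098 0.03  0.215]
scene 0.22 104 [0.077 0.002 0.215] [0.097 0.03  0.225]
scene 0.23 99 [0.078 0.002 0.225] [0.097 0.03  0.235]
scene 0.24 85 [ 0.086 -0.015  0.235] [0.099 0.032 0.245]
scene 0.25 212 [ 0.072 -0.019  0.245] [0.099 0.04  0.255]
scene 0.26 171 [ 0.067 -0.027  0.255] [0.101 0.038 0.265]
scene 0.27 238 [ 0.069 -0.038  0.265] [0.103 0.033 0.275]
scene 0.28 221 [ 0.081 -0.039  0.275] [0.104 0.039 0.285]
top 0.28 6 [ 0.072 -0.035  0.276] [ 0.072 -0.03   0.283]
```

View pics/scene1.png

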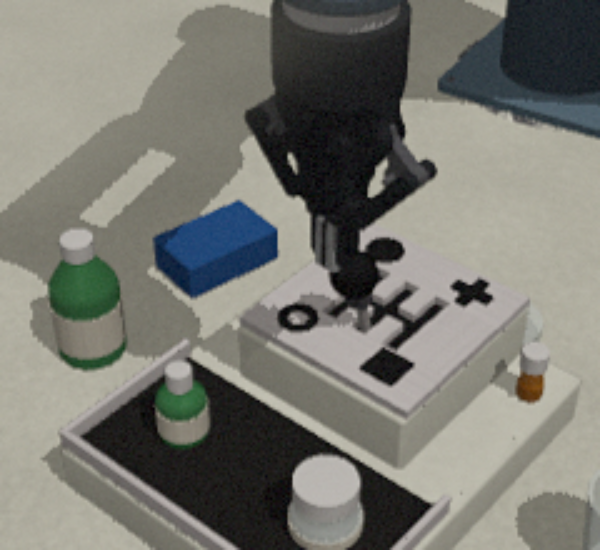

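>>> play_rows(series=[{"tx": -0.07,"ty": -0.18,"tz": 0,"twist": -0.07,"fingers": 0},{"tx": -0.07,"ty": -0.18,"tz": 0,"twist": 0,"fingers": 0},{"tx": -0.07,"ty": -0.18,"tz": 0,"twist": 0,"fingers": 0},{"tx": 0,"ty": 0,"tz": 0,"twist": 0,"fingers": 0},{"tx": 0,"ty": 0,"tz": -0.2,"twist": 0,"fingers": 0}])

```text
time_s: 3.9
eef_pos: [0.6399, 0.0686, 0.2175]
ee_rot: [3.127, -0.226, 0.025]
contact_force: [0.2, 0.6, 0.1]
opening: -0.0002
```

>>> play_rows(series=[{"tx": 0,"ty": 0,"tz": -0.5,"twist": 0,"fingers": 0},{"tx": 0,"ty": 0,"tz": -0.5,"twist": 0,"fingers": 0},{"tx": 0,"ty": 0,"tz": -0.4,"twist": 0,"fingers": 0},{"tx": 0,"ty": 0,"tz": -0.3,"twist": 0,"fingers": 0},{"tx": 0,"ty": 0,"tz": 0,"twist": 0,"fingers": 0}])

```text
time_s: 4.32
eef_pos: [0.64, 0.0672, 0.1648]
ee_rot: [3.127, -0.23, 0.03]
contact_force: [-1.1, -0.7, -0.5]
opening: -0.0001
```

```bash
python3 -c "
from h import *
tool()"
```

```text
t 4.3167 tcp world [0.64   0.0672 0.1648] mix [ 0.0824 -0.0053  0.1648] yaw -8.410961338952541 F [-1.1 -0.7 -0.5] [ 0.019 -0.007 -1.   ]
```

>>> play_rows(series=[{"tx": 0,"ty": 0.08,"tz": -0.15,"twist": 0.05,"fingers": 0},{"tx": 0,"ty": 0.08,"tz": -0.15,"twist": 0,"fingers": 0},{"tx": -0.1,"ty": 0.015,"tz": -0.1,"twist": 0,"fingers": 0},{"tx": -0.15,"ty": 0.02,"tz": 0,"twist": 0,"fingers": 0},{"tx": -0.15,"ty": 0.02,"tz": 0,"twist": 0,"fingers": 0}])

```text
time_s: 4.73
eef_pos: [0.6286, 0.0742, 0.1525]
ee_rot: [3.128, -0.221, 0.034]
contact_force: [0.7, -0.5, 0.3]
opening: 0.0003
```

>>> play_rows(series=[{"tx": -0.15,"ty": 0.02,"tz": 0,"twist": 0,"fingers": 0},{"tx": -0.15,"ty": 0.02,"tz": 0,"twist": 0,"fingers": 0},{"tx": -0.15,"ty": 0.02,"tz": 0,"twist": 0,"fingers": 0},{"tx": -0.15,"ty": 0.02,"tz": 0,"twist": 0,"fingers": 0},{"tx": -0.15,"ty": 0.02,"tz": 0,"twist": 0,"fingers": 0}])

```text
time_s: 5.15
eef_pos: [0.6067, 0.0774, 0.1564]
ee_rot: [3.128, -0.221, 0.049]
contact_force: [1.5, -0.2, 1.4]
opening: -0.0003
```

```bash
cat >> h.py <<'E'
def knob(save=None):
    out=[]
    for n in ['top','scene']:
        im,d=bot.capture(n); W=cloud(n,d)
        if save: cv2.imwrite(f'pics/{n}{save}.png',cv2.resize(im[150:330,220:420],None,fx=3,fy=3)[...,::-1])
        M=np.stack([(W[...,:2]-C)@EX,(W[...,:2]-C)@EY,W[...,2]],-1)
        rs=bot.cut_out(n,'knob_center')
        if not rs: print(n,'no knob'); continue
        q=M[rs[0]['pixels']]; q=q[(q[:,2]>.135)&(q[:,2]<.18)]
        if len(q)<30: print(n,'few',len(q)); continue
        o=M.reshape(-1,3)*0
        from scipy.optimize import least_squares
        m,f,R,t=cam(n); cp=-R.T@t; cm=np.r_[(cp[:2]-C)@EX,(cp[:2]-C)@EY,cp[2]]
        def pos(s): 
            v=np.array([np.tan(s[0]),np.tan(s[1]),1.]); return np.array([0,0,.01])+.15*v/np.linalg.norm(v)
        r=least_squares(lambda s:np.linalg.norm(q-pos(s),axis=1)-.017,[0,0],loss='soft_l1',f_scale=.002)
        print(n,'score',round(rs[0]['score'],2),len(q),'shift/select',r.x.round(3),'knob mix',pos(r.x).round(4),'rms',np.sqrt(np.mean(r.fun**2)).round(4))
E
python3 -c "
from h import *
tool(); knob('2')"
```

```text
t 5.15 tcp world [0.6067 0.0774 0.1564] mix [4.800e-02 1.000e-04 1.564e-01] yaw -8.07021024807903 F [ 1.5 -0.2  1.4] [ 0.031 -0.008 -0.999]
top score 0.69 118 shift/select [-0.01   0.002] knob mix [-0.0015  0.0003  0.16  ] rms 0.0049
scene no knob
```

```bash
python3 -c "
import cv2,numpy as np
cv2.imwrite('pics/j2.png',np.hstack([cv2.imread('pics/top2.png'),cv2.imread('pics/scene2.png')])[:,:1200]) 
i=cv2.imread('pics/j2.png'); cv2.imwrite('pics/j2.png',cv2.resize(i,(800,360)))"
```

```text
(no output)
```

View pics/j2.png

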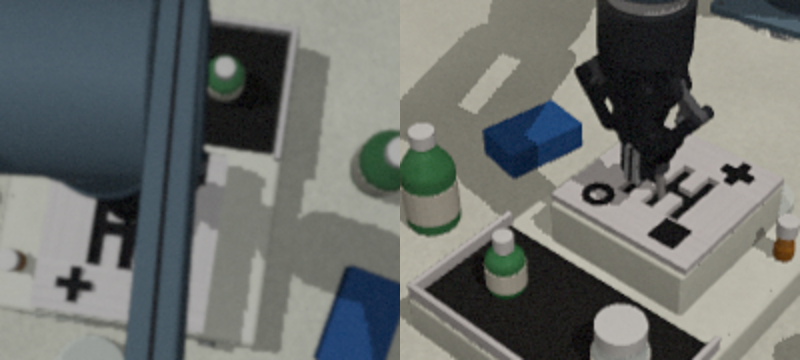

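>>> play_rows(series=[{"tx": -0.15,"ty": 0.02,"tz": -0.04,"twist": 0,"fingers": 0},{"tx": -0.15,"ty": 0.02,"tz": -0.04,"twist": 0,"fingers": 0},{"tx": -0.15,"ty": 0.02,"tz": -0.04,"twist": 0,"fingers": 0},{"tx": -0.1,"ty": 0.015,"tz": -0.04,"twist": 0,"fingers": 0},{"tx": 0,"ty": 0,"tz": 0,"twist": 0,"fingers": 0}])

```text
time_s: 5.77
eef_pos: [0.5886, 0.0796, 0.1497]
ee_rot: [3.128, -0.221, 0.045]
contact_force: [1.3, -0.0, 0.8]
opening: -0.0003
```

```bash
python3 -c "
from h import *
tool()"
```

```text
t 5.7667 tcp world [0.5886 0.0796 0.1497] mix [ 0.0297 -0.0002  0.1497] yaw -8.085218179800364 F [ 1.3 -0.   0.8] [ 0.028 -0.008 -1.   ]
```

>>> play_rows(series=[{"tx": 0.25,"ty": -0.035,"tz": 0,"twist": 0,"fingers": 0},{"tx": 0.25,"ty": -0.035,"tz": 0,"twist": 0,"fingers": 0},{"tx": 0.1,"ty": 0,"tz": 0.4,"twist": 0,"fingers": 0},{"tx": 0,"ty": 0,"tz": 0.6,"twist": 0,"fingers": 0},{"tx": 0,"ty": 0,"tz": 0.6,"twist": 0,"fingers": 0}])

```text
time_s: 6.18
eef_pos: [0.6045, 0.0774, 0.1925]
ee_rot: [3.128, -0.221, 0.022]
contact_force: [0.2, -0.7, -0.0]
opening: -0.0
```

>>> play_rows(series=[{"tx": 0,"ty": 0.2,"tz": 0.6,"twist": 0,"fingers": 0},{"tx": 0,"ty": 0.5,"tz": 0.2,"twist": 0,"fingers": 0},{"tx": 0,"ty": 0.6,"tz": 0,"twist": 0,"fingers": 0},{"tx": 0,"ty": 0.5,"tz": 0,"twist": 0,"fingers": 0},{"tx": 0,"ty": 0,"tz": 0,"twist": 0,"fingers": 0}])

```text
time_s: 6.6
eef_pos: [0.609, 0.1338, 0.2202]
ee_rot: [3.129, -0.227, 0.029]
contact_force: [0.6, -0.5, -0.1]
opening: -0.0001
```

```bash
python3 -c "
from h import *
tool(); knob('3')"
```

```text
t 6.6 tcp world [0.609  0.1338 0.2202] mix [0.0424 0.0563 0.2202] yaw -8.307432762307089 F [ 0.6 -0.5 -0.1] [ 0.018 -0.006 -1.   ]
top score 0.59 347 shift/select [0.011 0.004] knob mix [0.0017 0.0006 0.16  ] rms 0.0011
scene score 0.7 276 shift/select [ 0.018 -0.012] knob mix [ 0.0027 -0.0018  0.16  ] rms 0.0025
```

View pics/scene3.png

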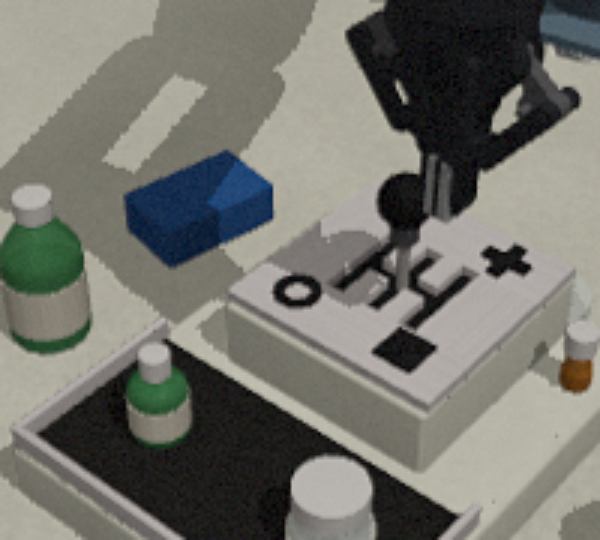

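>>> play_rows(series=[{"tx": -0.25,"ty": 0,"tz": 0,"twist": 0,"fingers": 0},{"tx": -0.35,"ty": 0,"tz": 0,"twist": 0,"fingers": 0},{"tx": -0.35,"ty": 0,"tz": 0,"twist": 0,"fingers": 0},{"tx": -0.35,"ty": 0,"tz": 0,"twist": 0.04,"fingers": 0},{"tx": -0.1,"ty": 0,"tz": -0.1,"twist": 0,"fingers": 0}])

```text
time_s: 7.22
eef_pos: [0.5639, 0.1267, 0.2147]
ee_rot: [3.125, -0.23, 0.022]
contact_force: [0.0, -0.5, -0.7]
opening: -0.0002
```

>>> play_rows(series=[{"tx": 0,"ty": 0,"tz": -0.3,"twist": 0,"fingers": 0},{"tx": 0,"ty": 0,"tz": -0.5,"twist": 0,"fingers": 0},{"tx": 0,"ty": 0,"tz": -0.5,"twist": 0,"fingers": 0},{"tx": 0,"ty": 0,"tz": -0.5,"twist": 0,"fingers": 0},{"tx": 0,"ty": 0,"tz": -0.2,"twist": 0,"fingers": 0}])

```text
time_s: 7.63
eef_pos: [0.5639, 0.1243, 0.1518]
ee_rot: [3.124, -0.236, 0.028]
contact_force: [-0.0, -0.9, -0.1]
opening: 0.0001
```

```bash
python3 -c "
from h import *
tool()"
```

```text
t 7.6333 tcp world [0.5639 0.1243 0.1518] mix [-0.0009  0.0406  0.1518] yaw -8.629670390555487 F [-0.  -0.9 -0.1] [ 0.017 -0.01  -1.   ]
```

>>> play_rows(series=[{"tx": -0.02,"ty": -0.15,"tz": 0,"twist": 0.1,"fingers": 0},{"tx": -0.02,"ty": -0.15,"tz": 0,"twist": 0,"fingers": 0},{"tx": -0.02,"ty": -0.15,"tz": 0,"twist": 0,"fingers": 0},{"tx": -0.02,"ty": -0.15,"tz": 0,"twist": 0,"fingers": 0},{"tx": -0.02,"ty": -0.15,"tz": 0,"twist": 0,"fingers": 0}])

```text
time_s: 8.05
eef_pos: [0.5606, 0.1001, 0.1503]
ee_rot: [3.126, -0.218, 0.024]
contact_force: [-0.4, 1.5, -0.6]
opening: 0.0
```

```bash
python3 -c "
from h import *
tool(); knob()"
```

```text
t 8.05 tcp world [0.5606 0.1001 0.1503] mix [-0.0009  0.0161  0.1503] yaw -7.982612428898015 F [-0.4  1.5 -0.6] [ 0.014 -0.008 -1.   ]
top few 0
scene score 0.86 237 shift/select [ 0.017 -0.113] knob mix [ 0.0026 -0.0169  0.159 ] rms 0.0025
```

>>> play_rows(series=[{"tx": -0.02,"ty": -0.15,"tz": 0,"twist": 0,"fingers": 0},{"tx": -0.02,"ty": -0.15,"tz": 0,"twist": 0,"fingers": 0},{"tx": -0.02,"ty": -0.15,"tz": 0,"twist": 0,"fingers": 0},{"tx": -0.02,"ty": -0.15,"tz": 0,"twist": 0,"fingers": 0},{"tx": -0.02,"ty": -0.12,"tz": 0,"twist": 0,"fingers": 0}])

```text
time_s: 8.67
eef_pos: [0.5577, 0.0781, 0.1506]
ee_rot: [3.127, -0.216, 0.026]
contact_force: [-0.2, 1.4, -1.0]
opening: -0.0001
```

```bash
python3 -c "
from h import *
tool(); knob()"
```

```text
t 8.6667 tcp world [0.5577 0.0781 0.1506] mix [-0.0007 -0.006   0.1506] yaw -7.901970992764713 F [-0.2  1.4 -1. ] [ 0.016 -0.008 -1.   ]
top no knob
scene score 0.91 256 shift/select [ 0.019 -0.26 ] knob mix [ 0.0028 -0.0385  0.1549] rms 0.002
```

>>> play_rows(series=[{"tx": -0.01,"ty": -0.08,"tz": 0,"twist": 0,"fingers": 0},{"tx": -0.01,"ty": -0.06,"tz": 0,"twist": 0,"fingers": 0},{"tx": -0.01,"ty": -0.05,"tz": 0,"twist": 0,"fingers": 0},{"tx": 0,"ty": 0,"tz": 0,"twist": 0,"fingers": 0},{"tx": 0,"ty": 0,"tz": 0,"twist": 0,"fingers": 0}])

```text
time_s: 9.28
eef_pos: [0.557, 0.0726, 0.1507]
ee_rot: [3.127, -0.216, 0.027]
contact_force: [-0.4, 1.2, 0.1]
opening: 0.0001
```

```bash
python3 -c "
from h import *
tool(); knob()"
```

```text
t 9.2833 tcp world [0.557  0.0726 0.1507] mix [-0.0006 -0.0116  0.1507] yaw -7.898291267474615 F [-0.4  1.2  0.1] [ 0.016 -0.008 -1.   ]
top few 0
scene score 0.82 249 shift/select [ 0.02  -0.296] knob mix [ 0.0028 -0.0437  0.1535] rms 0.0016
```

>>> play_rows(series=[{"tx": 0.03,"ty": 0.2,"tz": 0,"twist": 0,"fingers": 0},{"tx": 0.03,"ty": 0.2,"tz": 0,"twist": 0,"fingers": 0},{"tx": 0,"ty": 0.1,"tz": 0.4,"twist": 0,"fingers": 0},{"tx": 0,"ty": 0,"tz": 0.6,"twist": 0,"fingers": 0},{"tx": 0,"ty": 0,"tz": 0.6,"twist": 0,"fingers": 0}])

```text
time_s: 9.9
eef_pos: [0.5562, 0.0897, 0.1958]
ee_rot: [3.126, -0.216, 0.012]
contact_force: [1.0, -0.3, 1.0]
opening: 0.0001
```

>>> play_rows(series=[{"tx": -0.1,"ty": 0,"tz": 0.5,"twist": 0,"fingers": 0},{"tx": -0.4,"ty": -0.3,"tz": 0.1,"twist": 0,"fingers": 0},{"tx": -0.5,"ty": -0.4,"tz": 0,"twist": 0,"fingers": 0},{"tx": -0.5,"ty": -0.4,"tz": 0,"twist": 0,"fingers": 0},{"tx": -0.1,"ty": -0.1,"tz": 0,"twist": 0,"fingers": 0}])

```text
time_s: 10.32
eef_pos: [0.5104, 0.0565, 0.2199]
ee_rot: [3.127, -0.208, 0.028]
contact_force: [-0.7, -0.3, -0.3]
opening: 0.0003
```

```bash
python3 -c "
from h import *
tool(); knob('4')"
```

```text
t 10.3167 tcp world [0.5104 0.0565 0.2199] mix [-0.0445 -0.034   0.2199] yaw -7.621943780907345 F [-0.7 -0.3 -0.3] [ 0.017 -0.009 -1.   ]
top few 0
scene few 0
```

View pics/scene4.png

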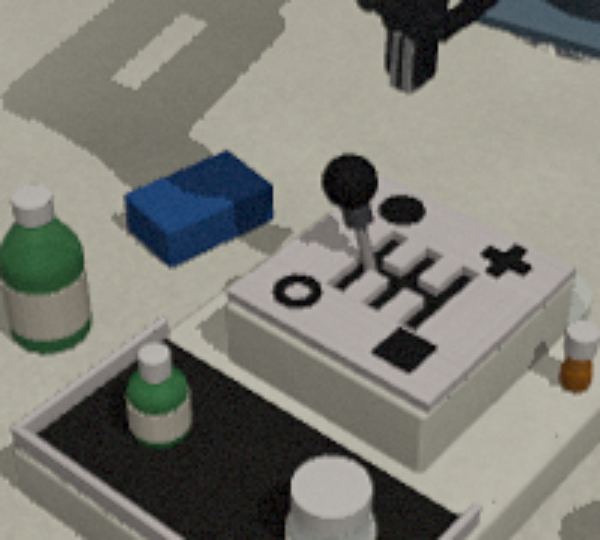

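>>> play_rows(series=[{"tx": -0.06,"ty": -0.1,"tz": 0,"twist": -0.07,"fingers": 0},{"tx": -0.06,"ty": -0.1,"tz": 0,"twist": 0,"fingers": 0},{"tx": 0,"ty": 0,"tz": 0,"twist": 0,"fingers": 0},{"tx": 0,"ty": 0,"tz": -0.2,"twist": 0,"fingers": 0},{"tx": 0,"ty": 0,"tz": -0.5,"twist": 0,"fingers": 0}])

```text
time_s: 10.93
eef_pos: [0.5127, 0.0521, 0.1998]
ee_rot: [3.127, -0.219, 0.039]
contact_force: [-0.2, 0.3, 0.6]
opening: -0.0001
```

>>> play_rows(series=[{"tx": 0,"ty": 0,"tz": -0.5,"twist": 0,"fingers": 0},{"tx": 0,"ty": 0,"tz": -0.5,"twist": 0,"fingers": 0},{"tx": 0,"ty": 0,"tz": -0.4,"twist": 0,"fingers": 0},{"tx": 0,"ty": 0,"tz": -0.2,"twist": 0,"fingers": 0},{"tx": 0,"ty": 0,"tz": 0,"twist": 0,"fingers": 0}])

```text
time_s: 11.35
eef_pos: [0.5115, 0.0526, 0.1453]
ee_rot: [3.128, -0.219, 0.031]
contact_force: [-0.6, -0.0, -0.6]
opening: -0.0002
```

```bash
python3 -c "
from h import *
tool(); knob()"
```

```text
t 11.35 tcp world [0.5115 0.0526 0.1453] mix [-0.0429 -0.0378  0.1453] yaw -8.019266166245634 F [-0.6 -0.  -0.6] [ 0.019 -0.007 -1.   ]
top few 0
scene score 0.67 303 shift/select [ 0.019 -0.296] knob mix [ 0.0028 -0.0438  0.1534] rms 0.0015
```

>>> play_rows(series=[{"tx": 0.15,"ty": -0.05,"tz": 0,"twist": 0,"fingers": 0},{"tx": 0.15,"ty": -0.05,"tz": 0,"twist": 0,"fingers": 0},{"tx": 0.15,"ty": -0.02,"tz": 0,"twist": 0,"fingers": 0},{"tx": 0.15,"ty": -0.02,"tz": 0,"twist": 0,"fingers": 0},{"tx": 0.15,"ty": -0.02,"tz": 0,"twist": 0,"fingers": 0}])

```text
time_s: 11.97
eef_pos: [0.5381, 0.047, 0.1505]
ee_rot: [3.127, -0.219, 0.044]
contact_force: [-3.8, -0.7, 0.2]
opening: 0.0002
```

```bash
python3 -c "
from h import *
tool(); knob()"
```

```text
t 11.9667 tcp world [0.5381 0.047  0.1505] mix [-0.0158 -0.0396  0.1505] yaw -7.999030604807792 F [-3.8 -0.7  0.2] [ 0.027 -0.009 -1.   ]
top no knob
scene score 0.73 297 shift/select [ 0.095 -0.297] knob mix [ 0.0136 -0.0437  0.1528] rms 0.0013
```

Moving well with low force; continue.

>>> play_rows(series=[{"tx": 0.15,"ty": -0.02,"tz": -0.03,"twist": 0,"fingers": 0},{"tx": 0.15,"ty": -0.02,"tz": -0.03,"twist": 0,"fingers": 0},{"tx": 0.15,"ty": -0.02,"tz": -0.03,"twist": 0,"fingers": 0},{"tx": 0.12,"ty": -0.02,"tz": -0.03,"twist": 0,"fingers": 0},{"tx": 0.08,"ty": -0.01,"tz": -0.03,"twist": 0,"fingers": 0}])

```text
time_s: 12.58
eef_pos: [0.5581, 0.0448, 0.1456]
ee_rot: [3.128, -0.218, 0.043]
contact_force: [-1.9, 0.0, 1.4]
opening: -0.0
```

```bash
python3 -c "
from h import *
tool(); knob()"
```

```text
t 12.5833 tcp world [0.5581 0.0448 0.1456] mix [ 0.0044 -0.039   0.1456] yaw -7.9812443877250825 F [-1.9  0.   1.4] [ 0.027 -0.008 -1.   ]
top no knob
scene score 0.75 305 shift/select [ 0.231 -0.298] knob mix [ 0.0329 -0.0429  0.1499] rms 0.0011
```

>>> play_rows(series=[{"tx": 0.09,"ty": -0.01,"tz": 0,"twist": 0,"fingers": 0},{"tx": 0.08,"ty": -0.01,"tz": 0,"twist": 0,"fingers": 0},{"tx": 0.06,"ty": -0.01,"tz": 0,"twist": 0,"fingers": 0},{"tx": 0.04,"ty": 0,"tz": 0,"twist": 0,"fingers": 0},{"tx": 0,"ty": 0,"tz": 0,"twist": 0,"fingers": 0}])

```text
time_s: 13.2
eef_pos: [0.5649, 0.0442, 0.1448]
ee_rot: [3.128, -0.218, 0.037]
contact_force: [-1.2, -1.0, -0.5]
opening: 0.0003
```

```bash
python3 -c "
from h import *
tool(); knob()"
```

```text
t 13.2 tcp world [0.5649 0.0442 0.1448] mix [ 0.0113 -0.0386  0.1448] yaw -7.9697620502422435 F [-1.2 -1.  -0.5] [ 0.023 -0.007 -1.   ]
top no knob
scene score 0.93 297 shift/select [ 0.276 -0.299] knob mix [ 0.0392 -0.0427  0.1484] rms 0.0011
```

>>> play_rows(series=[{"tx": 0.06,"ty": -0.01,"tz": 0,"twist": 0,"fingers": 0},{"tx": 0.06,"ty": -0.01,"tz": 0,"twist": 0,"fingers": 0},{"tx": 0.06,"ty": -0.01,"tz": 0,"twist": 0,"fingers": 0},{"tx": 0.03,"ty": 0,"tz": 0,"twist": 0,"fingers": 0},{"tx": 0,"ty": 0,"tz": 0,"twist": 0,"fingers": 0}])

```text
time_s: 13.82
eef_pos: [0.5703, 0.0437, 0.1441]
ee_rot: [3.129, -0.218, 0.033]
contact_force: [-1.0, 0.1, -0.3]
opening: 0.0
```

```bash
python3 -c "
from h import *
tool(); knob()"
```

```text
t 13.8167 tcp world [0.5703 0.0437 0.1441] mix [ 0.0166 -0.0384  0.1441] yaw -7.969085088717607 F [-1.   0.1 -0.3] [ 0.02  -0.007 -1.   ]
top no knob
scene score 0.68 284 shift/select [ 0.315 -0.299] knob mix [ 0.0446 -0.0422  0.1468] rms 0.001
```

Home (knob at about 44.6 mm, force still low). Back off, lift, and move away to the robot side.

>>> play_rows(series=[{"tx": -0.2,"ty": 0.03,"tz": 0,"twist": 0,"fingers": 0},{"tx": -0.3,"ty": 0.04,"tz": 0,"twist": 0,"fingers": 0},{"tx": -0.3,"ty": 0.04,"tz": 0.2,"twist": 0,"fingers": 0},{"tx": -0.2,"ty": 0,"tz": 0.6,"twist": 0,"fingers": 0},{"tx": 0,"ty": 0,"tz": 0.6,"twist": 0,"fingers": 0}])

```text
time_s: 14.43
eef_pos: [0.5356, 0.0474, 0.185]
ee_rot: [3.129, -0.218, 0.027]
contact_force: [0.4, -0.0, 0.8]
opening: 0.0004
```

>>> play_rows(series=[{"tx": -0.3,"ty": 0,"tz": 0.8,"twist": 0,"fingers": 0},{"tx": -0.7,"ty": 0,"tz": 0.6,"twist": 0,"fingers": 0},{"tx": -0.8,"ty": 0,"tz": 0.2,"twist": 0,"fingers": 0},{"tx": -0.8,"ty": 0,"tz": 0,"twist": 0,"fingers": 0},{"tx": -0.5,"ty": 0,"tz": 0,"twist": 0,"fingers": 0}])

```text
time_s: 14.85
eef_pos: [0.4402, 0.0477, 0.2421]
ee_rot: [3.128, -0.217, 0.049]
contact_force: [0.2, -0.4, -0.7]
opening: 0.0
```

>>> play_rows(series=[{"tx": -0.1,"ty": 0,"tz": 0,"twist": 0,"fingers": 0},{"tx": 0,"ty": 0,"tz": 0,"twist": 0,"fingers": 0},{"tx": 0,"ty": 0,"tz": 0,"twist": 0,"fingers": 0},{"tx": 0,"ty": 0,"tz": 0,"twist": 0,"fingers": 0},{"tx": 0,"ty": 0,"tz": 0,"twist": 0,"fingers": 0}])

```text
time_s: 15.27
eef_pos: [0.4349, 0.0482, 0.2449]
ee_rot: [3.127, -0.217, 0.059]
contact_force: [-0.4, 0.1, -0.2]
opening: -0.0
```

```bash
python3 -c "
from h import *
tool(); knob('5')"
```

```text
t 15.2667 tcp world [0.4349 0.0482 0.2449] mix [-0.1181 -0.0528  0.2449] yaw -7.927132488856426 F [-0.4  0.1 -0.2] [ 0.037 -0.009 -0.999]
top score 0.78 328 shift/select [ 0.311 -0.282] knob mix [ 0.0443 -0.0399  0.1476] rms 0.0011
scene score 0.95 291 shift/select [ 0.316 -0.299] knob mix [ 0.0448 -0.0421  0.1468] rms 0.001
```

View pics/scene5.png

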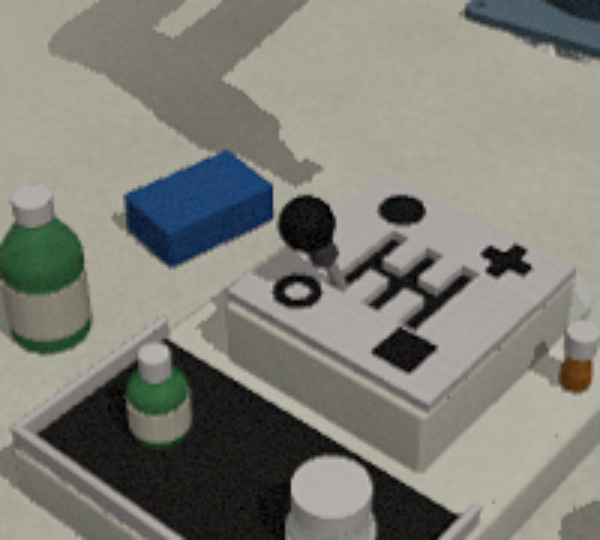

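The knob (307,224) leans over the ring's far-right slot with the stem at the slot's end. The bystanders in this view stand where they were, and the arm is clear.

```bash
python3 -c "
from workcell import bot
bot.finish_job()"
```

```text
the job is handed in; nothing more can be done
```

The lever is home in the ring's slot, far right as seen from the robot, and the job is handed in. I only pushed it, with the fingers shut: back from the far part of the middle lane to neutral, across to the right lane, then forward into the slot.

- **Lever position:** with the arm clear, the top camera gave a shift of 0.311 rad and a select of -0.282 rad. The scene camera gave 0.316 and -0.299. The knob is about 13 mm from the ring's centre seen from above, against the 35 mm allowed.
- **Forces and time:** the wrist force stayed under about 4 N at every reading I took, and the clock stood at about 15 s.
- **Bystanders:** those in the final scene crop (both bottles, jar, vial and slide box) looked unmoved. I did not measure any of them again. The beaker was mostly outside the crop and the petri dish fully outside, but the arm never went low near either.

**Checks that failed or disagreed:**
- The two cameras differed by about 2 mm on the knob, which is within the calibration.
- One knob fit during the first push was wrong because the arm was in the way, so I ignored it and measured again after lifting clear.
- In several checks one or both cameras could not see the knob, mostly the top camera with the arm over it.

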